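# Transfer a row of LC columns to the column carrier in port order

### The job

Move the four chromatography columns from the white-cradled storage rack into the empty column carrier so that they keep their sequence: the left-most column in the rack, as the robot faces the bench, goes into the seat next to the port manifold, its right-hand neighbour into the next seat, and so on to the far end. Lay each column down in the notches of both notched plates, centred lengthwise, and keep every column off the bench.

Things in the scene. Friction and masses are not known exactly. Their poses are not given: they have to be found in the camera images.
- column_short: Steel chromatography column, the shortest: 130 mm long, tube 12 mm across with a blank paper band round the middle; the last 17 mm at each end are a round nut 18 mm across and a plug. Ends alike. Loose, about 140 g. Origin: mid-length on the axis; x along the tube (it may be rolled about x). Seated in rack or carrier its axis is 41 mm above the bench.
- column_medium: Steel chromatography column, the middle length of the three slim ones: 160 mm long, tube 12 mm across with a blank paper band round the middle; the last 17 mm at each end are a round nut 18 mm across and a plug. Ends alike. Loose, about 140 g. Origin: mid-length on the axis; x along the tube (it may be rolled about x). Seated in rack or carrier its axis is 41 mm above the bench.
- column_long: Steel chromatography column, the longest: 200 mm long, tube 12 mm across with a blank paper band round the middle; the last 17 mm at each end are a round nut 18 mm across and a plug. Ends alike. Loose, about 140 g. Origin: mid-length on the axis; x along the tube (it may be rolled about x). Seated in rack or carrier its axis is 41 mm above the bench.
- column_wide: Steel chromatography column, the thick one: 160 mm long, tube 20 mm across with a blank paper band round the middle; the last 17 mm at each end are a round nut 28 mm across and a plug. Ends alike. Loose, about 220 g. Origin: mid-length on the axis; x along the tube (it may be rolled about x). Seated in rack or carrier its axis is 48 mm above the bench.
- cradle_short: White cradle in which the short column starts; four alike, 56 mm apart in a row on the dark rack base, fixed, order varies. Two V-notched plates 8 mm thick at x = +-30 mm (52 mm free between them for fingers), tops 50 mm above the bench. Origin: centre of its underside, 8 mm above the bench; x along the column, y along the row, +y is left as the robot faces the bench.
- cradle_medium: White cradle in which the medium column starts; four alike, 56 mm apart in a row on the dark rack base, fixed, order varies. Two V-notched plates 8 mm thick at x = +-30 mm (52 mm free between them for fingers), tops 50 mm above the bench. Origin: centre of its underside, 8 mm above the bench; x along the column, y along the row, +y is left as the robot faces the bench.
- cradle_long: White cradle in which the long column starts; four alike, 56 mm apart in a row on the dark rack base, fixed, order varies. Two V-notched plates 8 mm thick at x = +-30 mm (52 mm free between them for fingers), tops 50 mm above the bench. Origin: centre of its underside, 8 mm above the bench; x along the column, y along the row, +y is left as the robot faces the bench.
- cradle_wide: White cradle in which the wide column starts; four alike, 56 mm apart in a row on the dark rack base, fixed, order varies. Two V-notched plates 8 mm thick at x = +-30 mm (52 mm free between them for fingers), tops 50 mm above the bench. Origin: centre of its underside, 8 mm above the bench; x along the column, y along the row, +y is left as the robot faces the bench.
- carrier: Fixed aluminium tray 120 x 350 mm with two grey plates at x = +-30 mm, 8 mm thick (52 mm free between), tops 50 mm above the bench, each with 4 V notches 31 mm wide, 18 mm deep. Seats at x = 0, y = +84, +28, -28, -84 mm; a column lies along x in the same notch of both plates. Tray floor 8 mm high. Origin: centre of its underside, on the bench; +y left as the robot faces the bench.
- manifold: Steel block 96 x 30 mm, 38 mm high, with four black fittings with white tube stubs on top (76 mm above the bench in all), fixed at one end of the carrier, at its y = +159 or -159 mm: which end varies. The other end has only a thin, low aluminium plate. Origin: centre of its underside, 8 mm above the bench.
There are look-alikes about, which are no part of the job. Leave any red look-alike of the column_short alone.

How it is judged:
At the end, for the whole second after the job is handed in: All four columns rest in the notches of both carrier plates (height within 4 mm, 8 mm across, 14 mm lengthwise, 0.1 rad), released. The column that was k-th from the left in the rack lies in the k-th seat from the manifold (x of column_short in the frame of carrier between -0.014 and 0.014 m and z of column_short in the frame of carrier between 0.0373 and 0.0453 m and angle between the x axis of each of column_short, column_medium, column_long, column_wide and the x axis of carrier, either way round below 0.1 rad and linear speed of each of column_short, column_medium, column_long, column_wide below 0.02 m/s and ((y of any of cradle_medium, cradle_long, cradle_wide in the frame of cradle_short below -0.14 m and horizontal distance between column_short and manifold between 0.067 and 0.084 m) or (y of any of cradle_medium, cradle_long, cradle_wide in the frame of cradle_short below -0.084 m and y of each of cradle_medium, cradle_long, cradle_wide in the frame of cradle_short above -0.14 m and horizontal distance between column_short and manifold between 0.123 and 0.14 m) or (y of any of cradle_medium, cradle_long, cradle_wide in the frame of cradle_short above 0.084 m and y of each of cradle_medium, cradle_long, cradle_wide in the frame of cradle_short below 0.14 m and horizontal distance between column_short and manifold between 0.179 and 0.196 m) or (y of any of cradle_medium, cradle_long, cradle_wide in the frame of cradle_short above 0.14 m and horizontal distance between column_short and manifold between 0.235 and 0.252 m)) and x of column_medium in the frame of carrier between -0.014 and 0.014 m and z of column_medium in the frame of carrier between 0.0373 and 0.0453 m and ((y of any of cradle_short, cradle_long, cradle_wide in the frame of cradle_medium below -0.14 m and horizontal distance between column_medium and manifold between 0.067 and 0.084 m) or (y of any of cradle_short, cradle_long, cradle_wide in the frame of cradle_medium below -0.084 m and y of each of cradle_short, cradle_long, cradle_wide in the frame of cradle_medium above -0.14 m and horizontal distance between column_medium and manifold between 0.123 and 0.14 m) or (y of any of cradle_short, cradle_long, cradle_wide in the frame of cradle_medium above 0.084 m and y of each of cradle_short, cradle_long, cradle_wide in the frame of cradle_medium below 0.14 m and horizontal distance between column_medium and manifold between 0.179 and 0.196 m) or (y of any of cradle_short, cradle_long, cradle_wide in the frame of cradle_medium above 0.14 m and horizontal distance between column_medium and manifold between 0.235 and 0.252 m)) and x of column_long in the frame of carrier between -0.014 and 0.014 m and z of column_long in the frame of carrier between 0.0373 and 0.0453 m and ((y of any of cradle_short, cradle_medium, cradle_wide in the frame of cradle_long below -0.14 m and horizontal distance between column_long and manifold between 0.067 and 0.084 m) or (y of any of cradle_short, cradle_medium, cradle_wide in the frame of cradle_long below -0.084 m and y of each of cradle_short, cradle_medium, cradle_wide in the frame of cradle_long above -0.14 m and horizontal distance between column_long and manifold between 0.123 and 0.14 m) or (y of any of cradle_short, cradle_medium, cradle_wide in the frame of cradle_long above 0.084 m and y of each of cradle_short, cradle_medium, cradle_wide in the frame of cradle_long below 0.14 m and horizontal distance between column_long and manifold between 0.179 and 0.196 m) or (y of any of cradle_short, cradle_medium, cradle_wide in the frame of cradle_long above 0.14 m and horizontal distance between column_long and manifold between 0.235 and 0.252 m)) and x of column_wide in the frame of carrier between -0.014 and 0.014 m and z of column_wide in the frame of carrier between 0.0436 and 0.0516 m and ((y of any of cradle_short, cradle_medium, cradle_long in the frame of cradle_wide below -0.14 m and horizontal distance between column_wide and manifold between 0.067 and 0.084 m) or (y of any of cradle_short, cradle_medium, cradle_long in the frame of cradle_wide below -0.084 m and y of each of cradle_short, cradle_medium, cradle_long in the frame of cradle_wide above -0.14 m and horizontal distance between column_wide and manifold between 0.123 and 0.14 m) or (y of any of cradle_short, cradle_medium, cradle_long in the frame of cradle_wide above 0.084 m and y of each of cradle_short, cradle_medium, cradle_long in the frame of cradle_wide below 0.14 m and horizontal distance between column_wide and manifold between 0.179 and 0.196 m) or (y of any of cradle_short, cradle_medium, cradle_long in the frame of cradle_wide above 0.14 m and horizontal distance between column_wide and manifold between 0.235 and 0.252 m))); the robot touches nothing.
It fails at once if a column lies on the bench (its axis less than 20 mm above it) (height (world z) of any of column_short, column_medium, column_long, column_wide below 0.02 m).
It also fails if it takes over 99 s, if anything falls off the work surface, if the arm or the gripper's body presses on something with over 40 N, if the wrist force passes 120 N, or if a joint passes its speed limit or range.

### The arm

A 6-joint arm with a two-finger parallel gripper is mounted at the origin on a cart in front of the work surface, level with it; the furniture and walls round the work are solid. World frame = base frame: x ahead of the robot, y to its left, z up, the work surface at z = 0. Lengths are in m, angles in rad, forces in N, time in s.
With the tool pointing down it reaches from about 0.35 to 0.725 m from the base axis. Payload 6 kg.
Tool frame: the origin (TCP) lies between the finger pads; the fingertips stand 22 mm ahead of it and the grasp point (between the pads) lies 3 mm ahead of it; z points along the fingers, y is the line along which they close (so a half turn about z gives the same grasp; the last joint's range is limited). The gripper opens to 85 mm and grips with 20 to 120 N. Pads are 22 mm wide; open, the fingers measure 114 mm over their backs; the gripper's body (76 mm by 85 mm) begins 54 mm behind the grasp point. The pads swing forward as they close: fully open they stand 13 mm farther back than shut.
Start: joints at [-0.875, 0.04, 0.085, 0, -1.615, -0.334], TCP at [0.212, -0.561, 0.227] pointing down, gripper open.
Joint ranges: [-2.56, 2.56], [-1.29, 2.01], [-1.08, 1.49], [-3.29, 1.98], [-2.81, -0.18], [-2.99, 2.99]. Speed limits (rad/s): [2.57, 2.57, 3.01, 3.14, 3.14, 3.14].

### API

Orientations are given as a unit quaternion [w, x, y, z].
In Python, from bench import manip, camera gives the robot as it stands.
- The arm moves only by the shell command python3 -m jog 'ROWS'. ROWS is JSON, a list of rows, each a list of 7 numbers: the shift along the tool's x, y, z in mm, then the turn, a rotation vector about the tool's x, y, z in degrees, then the finger opening in mm, from 0 to 85.4. A call has 1 to 12 rows; each row shifts and turns the commanded pose from where the row before left it, along the tool's axes as they then stand; what a row does not reach is not made up. A row lasts 1/12 s, in which the tool goes at most 41.7 mm and 7.16 degrees, less where a joint would pass 70% of its speed; a pose out of reach is approached as far as the arm can. A call with a gripper value outside its range is refused whole. The fingers move at their own pace and stop on an object; the grip force is fixed at half the most. Time passes only in rows, so rows that do not move let the fingers close. It gives the time, the measured TCP pose, the force, the opening and the grip force at its end, in the units of the state.
- manip.read_state(): the state, without advancing time (a new reading comes with each control period).
- camera(name): name is "side" or "top"; returns a dict with "img" (420x560x3 uint8, red, green, blue), "depth" (420x560 float32, m along the optical axis (not along the pixel's ray), 0 where there is no reading), "mtx" (3x3 intrinsics, pixels), "position" and "rotation" of the camera in the world. Camera axes: x right, y down, z forward; pixel columns grow to the right and rows downward; lengths in m; the calibration is good to about 2 mm. A picture is of the moment at which its call begins.
- manip.close_job(): hands the job in; it is judged then, once.
The state is a dict: "time": time; "qpos": joint angles; "joint_velocities": joint speeds; "tau": joint torques, N m; "ee_pos": TCP position; "tool_rot": TCP orientation; "contact_force": force on the tool from outside, world axes, zero at the start; "torque": the same for the moment, N m; "finger_gap": finger opening in m; "finger_force": force on a finger pad.
Only numpy, scipy, OpenCV 4.12 (cv2) and the standard library are available. Lean on these libraries where they do the work, as an engineer would, in place of code of your own. Each camera call takes 0.05 s, during which the arm holds its last target. There are 200 camera calls.

## Working session

There is one attempt and no reset: what is moved stays moved. The work goes in short steps, Python scripts to look and compute and a shell command to move; the robot and the scene stay as the last step left them, time stands still between calls to the robot, and variables do not carry over. Pictures are saved under pics/ and viewed, at most 14 in all, crops included, and the job is handed in when it is done.

```bash
mkdir -p pics; ls
cat > h.py <<'E'
import numpy as np, cv2
from bench import manip, camera
def shot(n,f=None):
    c=camera(n)
    if f: cv2.imwrite('pics/'+f,cv2.cvtColor(c['img'],cv2.COLOR_RGB2BGR))
    return c
def cloud(c):
    K=np.array(c['mtx']);d=c['depth'];v,u=np.mgrid[:d.shape[0],:d.shape[1]]
    p=np.stack([(u-K[0,2])/K[0,0]*d,(v-K[1,2])/K[1,1]*d,d],-1)
    R=np.array(c['rotation'])
    return p@R.T+np.array(c['position'])
E
python3 - <<'E'
from h import *
for n in('side','top'):
    c=shot(n,n+'0.png'); np.savez(n+'0.npz',**c); print(n,c['position'],np.round(c['rotation'],3).tolist(),c['mtx'].tolist())
print(manip.read_state())
E
```

```text
pics
side [0.15844053 0.97821723 0.75574576] [0.091, -0.185, 0.859, -0.468] [[541.6571290388623, 0.0, 278.740567241236], [0.0, 541.6571290388623, 211.426127703137], [0.0, 0.0, 1.0]]
top [ 0.5006933  -0.01569232  1.11595979] [0.04, -0.701, 0.712, -0.015] [[424.4541352996997, 0.0, 280.3217335081553], [0.0, 424.4541352996997, 210.56918805455965], [0.0, 0.0, 1.0]]
{'time': 0.1, 'qpos': array([-8.75279707e-01,  4.07578061e-02,  8.38946991e-02, -4.07868012e-04,
       -1.61551384e+00, -3.33721355e-01]), 'joint_velocities': array([-0.00029215, -0.00162643,  0.00198338,  0.00225844, -0.00085745,
        0.00124424]), 'tau': array([-4.62419906e-03, -3.69342113e+01,  3.48283195e+01,  6.95180520e+00,
       -4.51263506e-03,  1.75220282e-05]), 'ee_pos': array([ 0.21233884, -0.56083698,  0.22616659]), 'tool_rot': array([-2.11644832e-04, -1.79921380e-01,  9.83680655e-01,  7.88231213e-04]), 'contact_force': array([-0.13701706,  0.73975041,  0.28460258]), 'torque': array([ 0.01964444,  0.00886379, -0.04210538]), 'finger_force': 0.0, 'finger_gap': 0.08559294771642244}
```

```bash
sed -i "s/R=np.array(c\['rotation'\])/R=quat(c['rotation'])/" h.py
cat >> h.py <<'E'
from scipy.spatial.transform import Rotation
def quat(q): return Rotation.from_quat(np.roll(q,-1)).as_matrix()
E
```

```text
(no output)
```

View pics/top0.png

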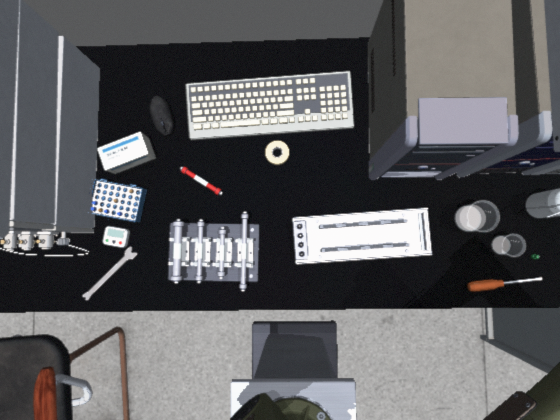

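View pics/side0.png

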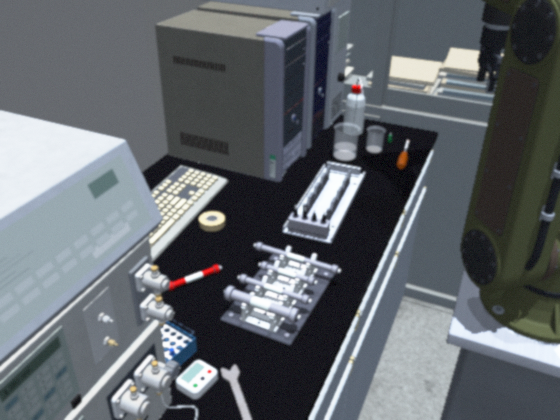

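Run:
```python
from h import *
im=cv2.imread('pics/top0.png'); 
a=cv2.resize(im[200:300,155:275],None,fx=6,fy=6,interpolation=cv2.INTER_CUBIC)[:,:]
cv2.imwrite('pics/rackcrop.png',a)
a=cv2.resize(im[195:275,285:440],None,fx=5,fy=5,interpolation=cv2.INTER_CUBIC)
cv2.imwrite('pics/carcrop.png',a)
for n in('top','side'):
    c=dict(np.load(n+'0.npz')); P=cloud(c)
    b=P[(abs(P[...,2])<.03)&(abs(P[...,0]-.45)<.12)&(abs(P[...,1])<.35)]
    print(n,'bench z',np.percentile(b[:,2],[5,25,50]))
    for nm,(y0,y1) in dict(rack=(.03,.3),car=(-.42,-.03)).items():
        m=(P[...,0]>.28)&(P[...,0]<.53)&(P[...,1]>y0)&(P[...,1]<y1)&(P[...,2]>.03)&(P[...,2]<.12)
        q=P[m]; print(nm,len(q),q.min(0).round(3),q.max(0).round(3))
        m=m&(P[...,2]>.042)
        k,l,s,ce=cv2.connectedComponentsWithStats(m.astype('uint8'))
        for i in range(1,k):
            if s[i,4]<25: continue
            q=P[l==i]; mu=q.mean(0); w,V=np.linalg.eigh(np.cov((q-mu)[:,:2].T)); d=V[:,1]; 
            t=(q-mu)[:,:2]@d; print(ce[i].round(),s[i,4],mu.round(4),'ang',np.degrees(np.arctan2(*(d*np.sign(d[0]))[::-1])).round(1),'len',np.ptp(t).round(3),'wid',np.sqrt(w[0]).round(4),'z95',np.percentile(q[:,2],[50,95]).round(4))
```

```text
top bench z [-0.00350999 -0.00110936  0.00112236]
rack 1472 [0.386 0.094 0.03 ] [0.53  0.3   0.063]
[221. 257.] 224 [0.4701 0.1733 0.0463] ang -2.6 len 0.113 wid 0.0052 z95 [0.046  0.0504]
[243. 261.] 319 [0.4587 0.1172 0.0464] ang -0.3 len 0.143 wid 0.0072 z95 [0.0462 0.0505]
[177. 257.] 444 [0.4701 0.2825 0.054 ] ang -2.2 len 0.12 wid 0.0073 z95 [0.0546 0.0595]
[199. 256.] 273 [0.4716 0.229  0.0461] ang -2.6 len 0.121 wid 0.0074 z95 [0.0459 0.0499]
car 479 [ 0.464 -0.349  0.03 ] [ 0.529 -0.031  0.075]
[304. 246.] 132 [ 0.4937 -0.0367  0.048 ] ang 1.6 len 0.065 wid 0.0038 z95 [0.0459 0.0645]
[406. 244.] 26 [ 0.494  -0.2882  0.0485] ang -77.1 len 0.017 wid 0.0026 z95 [0.0493 0.0521]
[387. 246.] 53 [ 0.4915 -0.2428  0.0482] ang -86.1 len 0.043 wid 0.0023 z95 [0.0489 0.0517]
[343. 249.] 50 [ 0.4854 -0.1328  0.0485] ang -88.0 len 0.042 wid 0.0023 z95 [0.0484 0.0536]
[364. 247.] 51 [ 0.4882 -0.1847  0.0483] ang -86.7 len 0.039 wid 0.0024 z95 [0.0484 0.0528]
side bench z [-0.00274409 -0.00080038  0.0007248 ]
rack 2320 [0.385 0.097 0.03 ] [0.53  0.3   0.064]
[306. 260.] 384 [0.4592 0.1212 0.0459] ang -2.8 len 0.143 wid 0.0086 z95 [0.0457 0.0503]
[290. 273.] 357 [0.4739 0.1764 0.0461] ang -2.2 len 0.113 wid 0.0094 z95 [0.0462 0.05  ]
[281. 290.] 403 [0.4694 0.2326 0.0463] ang -2.4 len 0.123 wid 0.009 z95 [0.0462 0.0504]
[269. 306.] 693 [0.4677 0.2906 0.0535] ang -1.9 len 0.123 wid 0.0066 z95 [0.0545 0.0593]
car 318 [ 0.462 -0.348  0.03 ] [ 0.529 -0.03   0.065]
[344. 180.] 33 [ 0.4908 -0.2359  0.0475] ang -88.1 len 0.041 wid 0.0024 z95 [0.0477 0.0526]
[338. 190.] 34 [ 0.4883 -0.1793  0.0478] ang -87.6 len 0.039 wid 0.0026 z95 [0.0488 0.0511]
[333. 201.] 36 [ 0.4849 -0.1244  0.0478] ang -89.8 len 0.037 wid 0.0025 z95 [0.0483 0.0518]
```

View pics/rackcrop.png

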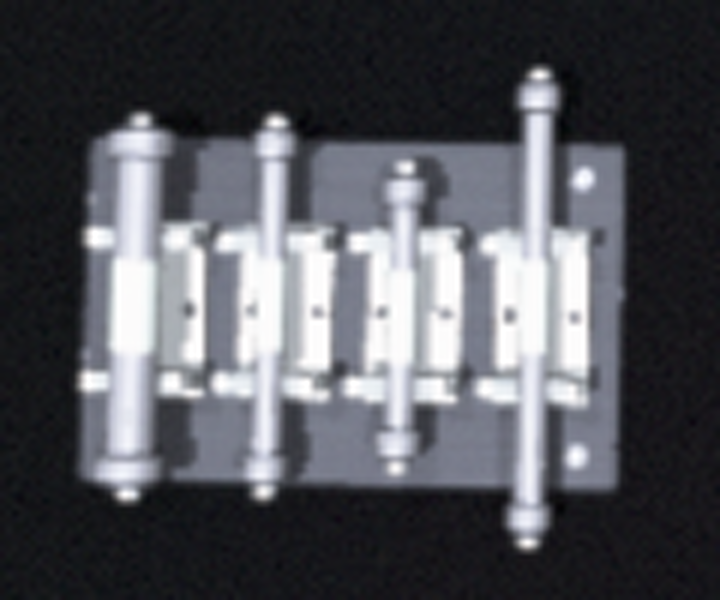

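View pics/carcrop.png

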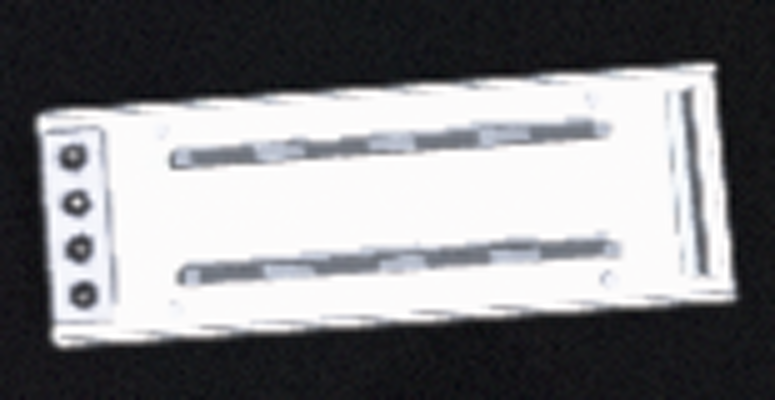

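```bash
cat > m.py <<'E'
from h import *
def comps(c,y0,y1,zmin=.043,x0=.28,x1=.66,amin=20):
    P=cloud(c); out=[]
    m=(P[...,0]>x0)&(P[...,0]<x1)&(P[...,1]>y0)&(P[...,1]<y1)&(P[...,2]>zmin)&(P[...,2]<.12)
    k,l,s,ce=cv2.connectedComponentsWithStats(m.astype('uint8'))
    for i in range(1,k):
        if s[i,4]<amin: continue
        q=P[l==i]; (cx,cy),(w,h),a=cv2.minAreaRect((q[:,:2]*1000).astype('float32'))
        mu=q.mean(0); e,V=np.linalg.eigh(np.cov((q-mu)[:,:2].T)); d=V[:,1]; d=d*np.sign(d[0])
        out.append((ce[i].round(),s[i,4],'mean',(mu*1000).round(1),'rect',np.round([cx,cy],1),'size',np.round([max(w,h),min(w,h)],1),'ang',np.degrees(np.arctan2(d[1],d[0])).round(2),'z',(np.percentile(q[:,2],[50,90])*1000).round(1)))
    return sorted(out,key=lambda o:-o[3][1])
E
python3 - <<'E'
from m import *
for n in('top','side'):
    c=dict(np.load(n+'0.npz')); print(n)
    for r in((.03,.36),(-.45,.0)):
        for o in comps(c,*r): print(*o)
E
```

```text
top
[177. 251.] 576 mean [487.3 282.2  54.3] rect [487.6 283.4] size [158.4  40.6] ang -2.21 z [54.7 59.2]
[199. 252.] 281 mean [483.5 228.6  46.4] rect [486.9 233.5] size [158.8  28.7] ang -2.84 z [46.2 48.7]
[221. 253.] 236 mean [478.3 173.   46.7] rect [480.9 178.1] size [128.3  27.6] ang -2.71 z [46.4 49.9]
[244. 252.] 352 mean [480.  115.   46.6] rect [483.7 108.5] size [195.9  30. ] ang -1.47 z [46.4 49.4]
[300. 240.] 410 mean [508.9 -27.4  49.3] rect [509.6 -27.4] size [95.2 29.5] ang 3.26 z [46.2 62.6]
[322. 226.] 20 mean [543.  -83.6  47.9] rect [543.1 -83.9] size [17.7  5.1] ang 89.79 z [48.3 51. ]
[324. 250.] 21 mean [483.  -86.2  48.4] rect [483.  -87.4] size [17.7  5.1] ang 88.43 z [48.4 52.5]
[341. 225.] 48 mean [ 545.2 -129.6   48.9] rect [ 545.9 -129. ] size [37.8  7.7] ang -87.85 z [49.2 52.1]
[343. 249.] 47 mean [ 485.4 -132.4   48.9] rect [ 486.1 -131.3] size [35.1  7.5] ang -87.07 z [48.8 52.8]
[363. 223.] 50 mean [ 548.2 -183.6   48.3] rect [ 547.9 -184.3] size [37.4  7.5] ang -87.25 z [48.9 51.1]
[364. 247.] 48 mean [ 488.2 -185.7   48.6] rect [ 487.8 -187.1] si
[... 1126 characters left out ...]
1] rect [ 545.2 -125.4] size [35.   8.5] ang -88.15 z [48.5 51.5]
[333. 201.] 34 mean [ 484.9 -125.1   48.1] rect [ 485.7 -127.1] size [36.8  7.9] ang -89.44 z [48.4 51. ]
[316. 186.] 32 mean [ 547.9 -177.2   48. ] rect [ 548.  -177.5] size [32.3  7.8] ang -89.67 z [48.2 51. ]
[338. 190.] 31 mean [ 488.5 -179.9   48.3] rect [ 488.6 -180.4] size [38.9  8.2] ang -88.34 z [48.9 50.8]
[322. 176.] 29 mean [ 550.8 -232.5   48.1] rect [ 551.7 -232.1] size [35.1  9.2] ang -84.28 z [48.5 50.7]
[344. 180.] 30 mean [ 491.  -236.3   47.9] rect [ 491.7 -238.9] size [39.9  8.1] ang -87.77 z [47.9 51.5]
[344. 139.] 335 mean [ 555.4 -430.6   68.8] rect [ 559.4 -432.1] size [69.5 33.6] ang 5.77 z [68.5 89.1]
```

```bash
cat > go.py <<'E'
# usage: go.py x y z_grasp theta  (mm, deg): remaining shift in tool axes
import sys; from h import *
s=manip.read_state(); R=quat(s['tool_rot']); p=s['ee_pos']*1000+3*R[:,2]
x,y,z,th=map(float,sys.argv[1:5]); c,sn=np.cos(np.radians(th)),np.sin(np.radians(th))
G=np.array([[-c,-sn,0],[-sn,c,0],[0,0,-1]]).T
print('t',round(s['time'],2),'grasp pt',p.round(1),'gap',round(s['finger_gap']*1000,1),'F',s['contact_force'].round(1),'ff',round(float(s['finger_force']),1))
print('rotvec deg (tool)',np.degrees(Rotation.from_matrix(R.T@G).as_rotvec()).round(2))
d=np.array([x,y,z])-p
print('shift now-axes',(R.T@d).round(1),'target-axes',(G.T@d).round(1),'dist',np.linalg.norm(d).round(1))
E
python3 go.py 487 285 160 -2.2
python3 - <<'E'
from h import *
c=dict(np.load('top0.npz'));P=cloud(c)
for y in(285.5,229.4,173.6,116.7):
    for s in(-20,20):
        m=(abs(P[...,0]-.485)<.015)&(abs(P[...,1]-(y+s)/1000)<.005); print(y,s,(P[m][:,2]*1000).mean().round(1),end=' ; ')
m=(P[...,2]>.12)&(P[...,0]<.75)&(P[...,1]<0)&(P[...,1]>-.6); q=P[m]; print('\ntall right',q.min(0),q.max(0))
m=(P[...,2]>.1)&(P[...,0]>.3)&(P[...,0]<.7)&(P[...,1]>.2); q=P[m]; print('tall left',q.min(0),q.max(0))
E
```

```text
t 0.1 grasp pt [ 212.3 -560.8  223.2] gap 85.6 F [-0.1  0.7  0.3] ff 0.0
rotvec deg (tool) [ 0.09 -0.03 22.93]
shift now-axes [-556.3  693.7   64.2] target-axes [-242.   855.8   63.2] dist 891.6
285.5 -20 9.9 ; 285.5 20 7.0 ; 229.4 -20 10.7 ; 229.4 20 9.3 ; 173.6 -20 10.4 ; 173.6 20 8.6 ; 116.7 -20 9.1 ; 116.7 20 9.2 ; 
tall right [ 0.2746508  -0.59994905  0.1201437 ] [ 0.74999158 -0.01569232  1.11595979]
tall left [0.4959475  0.50620155 0.10000054] [0.6999948  0.63145983 0.39017273]
```

```bash
python3 -m jog '[[0,0,0,0,0,5.73,40],[0,0,0,0,0,5.73,40],[0,0,0,0,0,5.73,40],[0,0,0,0,0,5.73,40],[-11,39,0,0,0,0,40],[-11,39,0,0,0,0,40],[-11,39,0,0,0,0,40],[-11,39,0,0,0,0,40],[-11,39,0,0,0,0,40],[-11,39,0,0,0,0,40],[-11,39,0,0,0,0,40],[-11,39,0,0,0,0,40]]'; python3 go.py 487 285 160 -2.2
```

```text
time: 1.1
ee_pos: [0.312, -0.251, 0.2267]
tool_rot: [0.0, 0.019, 1.0, 0.0]
contact_force: [1.4, 0.0, 0.2]
finger_gap: 0.0401
finger_force: 0.0
t 1.1 grasp pt [ 312.  -251.   223.7] gap 40.1 F [1.4 0.  0.2] ff 0.0
rotvec deg (tool) [ 0.02  0.01 -0.03]
shift now-axes [-154.   542.3   64. ] target-axes [-154.3  542.3   63.7] dist 567.4
```

```bash
python3 -m jog '[[-11,39,0,0,0,0,40],[-11,39,0,0,0,0,40],[-11,39,0,0,0,0,40],[-11,39,0,0,0,0,40],[-11,39,0,0,0,0,40],[-11,39,0,0,0,0,40],[-11,39,0,0,0,0,40],[-11,39,0,0,0,0,40],[-11,39,0,0,0,0,40],[-11,39,0,0,0,0,40],[-11,35,15,0,0,0,40],[-11,33,20,0,0,0,40]]'; python3 -m jog '[[-11,30,25,0,0,0,40],[0,0,5,0,0,0,40],[0,0,0,0,0,0,40],[0,0,0,0,0,0,40]]'; python3 go.py 487 285.5 110 -2.2
python3 - <<'E'
from h import *
c=shot('top','top1.png');np.savez('top1.npz',**c)
im=cv2.imread('pics/top1.png');a=cv2.resize(im[180:320,140:280],None,fx=4,fy=4,interpolation=cv2.INTER_CUBIC)
d=shot('side');b=cv2.resize(cv2.cvtColor(d['img'],4)[140:340,200:300],None,fx=2.4,fy=2.8,interpolation=cv2.INTER_CUBIC)
cv2.imwrite('pics/v1.png',np.hstack([a,b]))
E
```

```text
time: 2.1
ee_pos: [0.4624, 0.2026, 0.193]
tool_rot: [0.001, 0.019, 1.0, 0.001]
contact_force: [0.7, 0.1, 0.3]
finger_gap: 0.0403
finger_force: 0.0
time: 2.43
ee_pos: [0.4737, 0.229, 0.162]
tool_rot: [-0.0, 0.019, 1.0, -0.001]
contact_force: [0.1, -0.7, 0.7]
finger_gap: 0.04
finger_force: 0.0
t 2.43 grasp pt [473.7 229.  159. ] gap 40.0 F [ 0.1 -0.7  0.7] ff 0.0
rotvec deg (tool) [-0.07 -0.03  0.02]
shift now-axes [-11.2  57.   48.9] target-axes [-11.1  56.9  49. ] dist 75.9
```

View pics/v1.png

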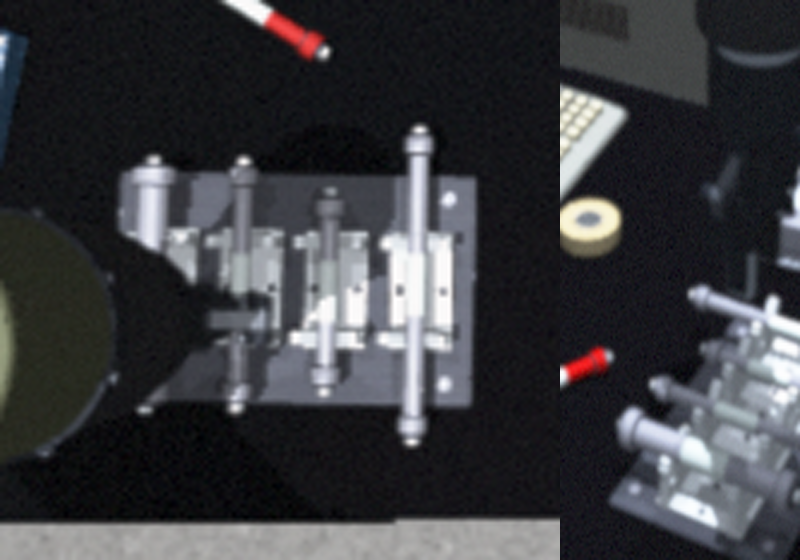

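The picture shows the fingers (crop ≈ (240,318)) above the medium column, short of the wide one (≈(150,200)); I carry on to the wide column.

```bash
python3 -m jog '[[-5.5,28.5,0,0,0,0,44],[-5.5,28.5,0,0,0,0,44],[0,0,30,0,0,0,44],[0,0,30,0,0,0,44],[0,0,25,0,0,0,44],[0,0,14,0,0,0,44],[0,0,10,0,0,0,44],[0,0,0,0,0,0,44],[0,0,0,0,0,0,44]]'; python3 go.py 487 285.5 50 -2.2
```

```text
time: 3.28
ee_pos: [0.4876, 0.2859, 0.0547]
tool_rot: [0.001, 0.019, 1.0, 0.001]
contact_force: [0.1, 0.7, 0.4]
finger_gap: 0.0438
finger_force: 0.0
t 3.28 grasp pt [487.6 285.9  51.7] gap 43.8 F [0.1 0.7 0.4] ff 0.0
rotvec deg (tool) [ 0.07  0.09 -0.01]
shift now-axes [ 0.6 -0.4  1.7] target-axes [ 0.6 -0.4  1.7] dist 1.9
```

```bash
python3 -m jog '[[0,0,0,0,0,0,20],[0,0,0,0,0,0,14],[0,0,0,0,0,0,10],[0,0,0,0,0,0,10],[0,0,0,0,0,0,10],[0,0,0,0,0,0,10]]'; python3 -m jog '[[0,0,-10,0,0,0,10],[0,0,-20,0,0,0,10],[0,0,-35,0,0,0,10],[0,0,-35,0,0,0,10]]'; python3 go.py 522.9 -100.1 155 3.1
```

```text
time: 3.78
ee_pos: [0.487, 0.2861, 0.0533]
tool_rot: [0.0, 0.019, 1.0, 0.0]
contact_force: [-0.1, -0.5, 0.0]
finger_gap: 0.0099
finger_force: 0.0
time: 4.12
ee_pos: [0.4865, 0.2854, 0.1541]
tool_rot: [-0.001, 0.019, 1.0, -0.001]
contact_force: [1.1, 0.4, -0.5]
finger_gap: 0.01
finger_force: 0.0
t 4.12 grasp pt [486.5 285.4 151.1] gap 10.0 F [ 1.1  0.4 -0.5] ff 0.0
rotvec deg (tool) [-0.1  -0.08 -5.29]
shift now-axes [ -51.1 -383.8   -3.3] target-axes [ -15.5 -386.9   -3.9] dist 387.2
```

Run:
```python
from m import *
c=shot('top','top2.png');d=shot('side','side2.png')
im=cv2.imread('pics/top2.png');a=cv2.resize(im[180:320,140:280],None,fx=3,fy=3,interpolation=cv2.INTER_CUBIC)
b=cv2.resize(cv2.cvtColor(d['img'],4)[200:340,200:325],None,fx=3,fy=3,interpolation=cv2.INTER_CUBIC)
cv2.imwrite('pics/v2.png',np.hstack([a,b]))
for o in comps(d,.03,.36): print(*o)
```

```text
[262. 304.] 950 mean [483.2 291.3  53.2] rect [485.3 286.1] size [155.9  44.1] ang -1.7 z [54.  58.5]
[274. 288.] 449 mean [483.7 232.3  46.7] rect [486.3 230.9] size [159.8  43.6] ang -1.86 z [46.6 49.3]
[288. 272.] 369 mean [478.7 176.4  46.6] rect [479.4 176.3] size [126.9  46.4] ang -1.91 z [46.5 49.4]
[303. 259.] 377 mean [466.4 121.1  46.5] rect [467.7 119.8] size [165.4  45.5] ang -2.39 z [46.3 49.2]
```

View pics/v2.png

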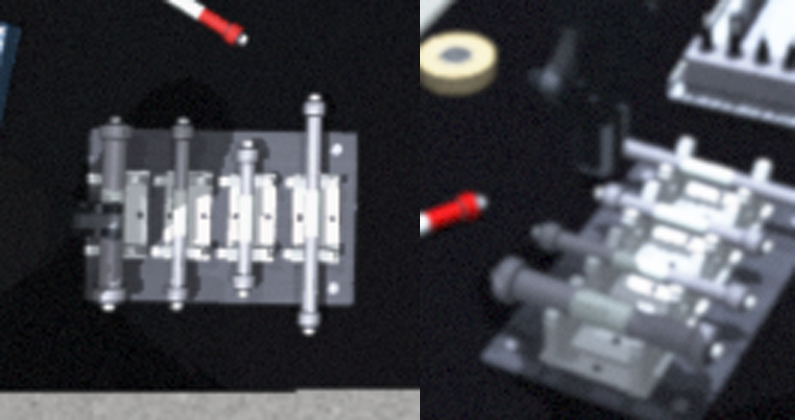

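Run:
```python
from m import *
s=manip.read_state();print(s['ee_pos'],s['finger_gap'],s['qpos'].round(3))
for n in('side','top'):
    c=shot(n);P=cloud(c)
    m=(abs(P[...,0]-.487)<.06)&(abs(P[...,1]-.285)<.09)&(P[...,2]>.075)&(P[...,2]<.35)
    q=P[m]; print(n,len(q))
    for z in np.arange(.08,.3,.01):
        k=q[(q[:,2]>=z)&(q[:,2]<z+.01)]
        if len(k)>4: print(round(z,3),len(k),(np.percentile(k[:,:2],[5,50,95],axis=0)*1000).round().tolist())
```

```text
[0.48969392 0.28745543 0.16157912] 0.0104250045320045 [ 0.886 -0.054 -0.129  0.003 -1.484 -2.495]
side 2906
0.16 15 [[479.0, 283.0], [483.0, 299.0], [495.0, 300.0]]
0.17 64 [[478.0, 280.0], [482.0, 299.0], [495.0, 306.0]]
0.18 80 [[478.0, 281.0], [483.0, 303.0], [496.0, 308.0]]
0.19 75 [[478.0, 280.0], [483.0, 299.0], [496.0, 307.0]]
0.2 51 [[476.0, 273.0], [480.0, 281.0], [497.0, 305.0]]
0.21 117 [[475.0, 257.0], [479.0, 302.0], [497.0, 325.0]]
0.22 91 [[475.0, 247.0], [478.0, 306.0], [498.0, 331.0]]
0.23 189 [[472.0, 245.0], [479.0, 305.0], [497.0, 338.0]]
0.24 152 [[471.0, 237.0], [477.0, 306.0], [496.0, 345.0]]
0.25 204 [[471.0, 235.0], [479.0, 317.0], [499.0, 350.0]]
0.26 238 [[469.0, 275.0], [481.0, 326.0], [498.0, 349.0]]
0.27 167 [[470.0, 279.0], [479.0, 321.0], [495.0, 329.0]]
0.28 93 [[478.0, 309.0], [484.0, 323.0], [497.0, 327.0]]
0.29 146 [[452.0, 293.0], [479.0, 320.0], [503.0, 325.0]]
top 423
0.21 16 [[475.0, 254.0], [493.0, 256.0], [499.0, 268.0]]
0.22 10 [[476.0, 251.0], [487.0, 255.0], [503.0, 266.0]]
0.23 13 [[470.0, 247.0], [495.0, 266.0], [504.0, 267.0]]
0.24 22 [[475.0, 236.0], [481.0, 240.0], [499.0, 264.0]]
0.25 85 [[474.0, 222.0], [487.0, 228.0], [497.0, 237.0]]
0.26 46 [[481.0, 233.0], [485.0, 242.0], [497.0, 252.0]]
0.27 30 [[475.0, 244.0], [485.0, 248.0], [495.0, 251.0]]
0.28 18 [[478.0, 247.0], [489.0, 249.0], [495.0, 249.0]]
0.29 41 [[457.0, 248.0], [488.0, 251.0], [517.0, 267.0]]
```

```bash
python3 -m jog '[[0,0,0,0,0,0,10],[0,0,0,0,0,0,10],[0,0,0,0,0,0,10]]'
python3 - <<'E'
from m import *
s=manip.read_state();print(s['time'],s['ee_pos'],s['tool_rot'],s['qpos'].round(4))
for n in('side','top'):
    c=shot(n);P=cloud(c)
    m=(abs(P[...,0]-.487)<.06)&(abs(P[...,1]-.285)<.09)&(P[...,2]>.075)&(P[...,2]<.35)
    print(n,np.sort(P[m][:,2])[:12].round(4))
    # tip pixels: project expected tip centre
    K=c['mtx'];R=quat(c['rotation']);
    for o in (.022,0): 
        p=R.T@(s['ee_pos']-[0,0,o]-c['position']); print((K@p/p[2])[:2].round(1))
    v,u=np.where(m&(P[...,2]<.19)); print('lowest px',np.c_[u,v][np.argsort(-v)[:6]].tolist())
s=manip.read_state();print(s['time'],s['ee_pos'])
E
```

```text
time: 4.57
ee_pos: [0.4866, 0.2856, 0.1519]
tool_rot: [-0.001, 0.019, 1.0, -0.001]
contact_force: [-0.7, 1.2, 0.5]
finger_gap: 0.01
finger_force: 0.0
4.5667 [0.4865733  0.28562086 0.15190272] [-7.50980968e-04  1.91290752e-02  9.99816464e-01 -7.42907539e-04] [ 8.8640e-01 -4.8600e-02 -1.4010e-01 -3.0000e-04 -1.4814e+00 -2.4954e+00]
side [0.1555 0.1557 0.156  0.1562 0.1563 0.1564 0.1571 0.1572 0.1579 0.1581
 0.1595 0.1596]
[261.3 270.2]
[261.2 260.6]
lowest px [[260, 263], [263, 263], [262, 263], [261, 263], [258, 262], [259, 262]]
top [0.1639 0.1654 0.1677 0.1707 0.1943 0.2039 0.2047 0.2102 0.2103 0.2108
 0.2111 0.2125]
[166.8 251.3]
[163.9 251.5]
lowest px [[168, 248], [167, 248], [168, 247], [167, 247]]
4.6667 [0.48671163 0.28572413 0.15223462]
```

```bash
python3 -m jog '[[0,0,5,0,0,0,44],[0,0,10,0,0,0,44],[0,0,25,0,0,0,44],[0,0,25,0,0,0,44],[0,0,25,0,0,0,44],[0,0,15,0,0,0,44],[0,0,10,0,0,0,44],[0,0,4,0,0,0,44],[0,0,0,0,0,0,44],[0,0,0,0,0,0,44]]'; python3 -m jog '[[0,0,0,0,0,0,30],[0,0,0,0,0,0,20],[0,0,0,0,0,0,10],[0,0,0,0,0,0,10],[0,0,0,0,0,0,10],[0,0,0,0,0,0,10]]'
```

```text
time: 5.5
ee_pos: [0.4874, 0.2863, 0.0349]
tool_rot: [0.0, 0.019, 1.0, 0.0]
contact_force: [-0.6, 0.3, 0.7]
finger_gap: 0.0441
finger_force: 0.0
time: 6.0
ee_pos: [0.4875, 0.2856, 0.0356]
tool_rot: [0.001, 0.019, 1.0, -0.0]
contact_force: [-2.2, -4.4, 5.9]
finger_gap: 0.0175
finger_force: 58.6
```

Run:
```python
from m import *
c=shot('side','side3.png'); s=manip.read_state(); print(s['ee_pos'],s['finger_gap'],s['finger_force'])
b=cv2.resize(cv2.cvtColor(c['img'],4)[230:340,210:320],None,fx=5,fy=5,interpolation=cv2.INTER_CUBIC)
cv2.imwrite('pics/v3.png',cv2.convertScaleAbs(b,alpha=1.8,beta=10))
```

```text
[0.48754461 0.28566096 0.035688  ] 0.017808496434147277 58.600863218307495
```

View pics/v3.png

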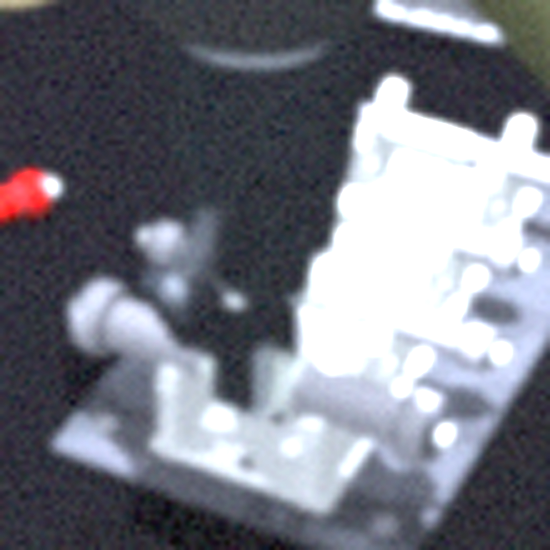

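The near finger (crop ≈ (237,375)) stands between the cradle plates with its tip only a little below the plate tops, so the true tips are higher than stated; I re-grip 8 mm lower.

```bash
python3 -m jog '[[0,0,0,0,0,0,40],[0,0,0,0,0,0,40],[0,0,0,0,0,0,40],[0,0,4,0,0,0,40],[0,0,4,0,0,0,40],[0,0,0,0,0,0,40]]'; python3 -m jog '[[0,0,0,0,0,0,30],[0,0,0,0,0,0,20],[0,0,0,0,0,0,10],[0,0,0,0,0,0,10],[0,0,0,0,0,0,10],[0,0,0,0,0,0,10]]'
```

```text
time: 6.55
ee_pos: [0.4863, 0.2857, 0.0246]
tool_rot: [-0.001, 0.019, 1.0, -0.0]
contact_force: [-0.2, 0.2, -0.6]
finger_gap: 0.0401
finger_force: 0.0
time: 7.05
ee_pos: [0.4869, 0.2856, 0.0262]
tool_rot: [-0.0, 0.019, 1.0, -0.0]
contact_force: [-1.0, -2.8, 0.8]
finger_gap: 0.018
finger_force: 58.5
```

```bash
python3 -m jog '[[0,0,-8,0,0,0,10],[0,0,-15,0,0,0,10],[0,0,-25,0,0,0,10],[0,0,-30,0,0,0,10],[0,0,-30,0,0,0,10],[0,0,-12,0,0,0,10],[0,0,0,0,0,0,10]]'
python3 - <<'E'
from m import *
for n in('side','top'):
    c=shot(n)
    for o in comps(c,.2,.36,zmin=.09,amin=40): print(n,*o)
    P=cloud(c); m=(abs(P[...,0]-.487)<.13)&(abs(P[...,1]-.285)<.025)&(P[...,2]>.08)&(P[...,2]<.2)&(c['img'].min(2)>90)
    q=P[m]; print(len(q), q.min(0),q.max(0), np.median(q,axis=0))
E
python3 go.py 522.9 -100.1 125 3.1
```

```text
time: 7.63
ee_pos: [0.4883, 0.2874, 0.1502]
tool_rot: [0.002, 0.019, 1.0, 0.003]
contact_force: [0.5, -0.3, -1.7]
finger_gap: 0.0182
finger_force: 58.7
477 [0.40783325 0.27224709 0.15726251] [0.56783264 0.30500701 0.18842689] [0.46308977 0.29268587 0.1795085 ]
348 [0.40807254 0.27182052 0.16732749] [0.56682224 0.29446375 0.18413349] [0.51034447 0.28328918 0.17698656]
t 7.73 grasp pt [486.4 286.3 141.8] gap 18.4 F [-0.5 -0.7 -4. ] ff 58.7
rotvec deg (tool) [ 0.04 -0.09 -5.29]
shift now-axes [ -51.3 -384.7   16.5] target-axes [ -15.6 -387.8   16.8] dist 388.5
```

```bash
python3 go.py 513.8 -100.1 143 3.1|tail -2; python3 -m jog '[[0,0,0,0,0,-2.65,10],[0,0,0,0,0,-2.65,10],[-2.5,-35,0,0,0,0,10],[-2.5,-39,0,0,0,0,10],[-2.5,-39,0,0,0,0,10],[-2.5,-39,0,0,0,0,10],[-2.5,-39,0,0,0,0,10],[-2.5,-39,0,0,0,0,10],[-2.5,-39,0,0,0,0,10],[-2.5,-39,0,0,0,0,10]]';python3 -m jog '[[0,-39,0,0,0,0,10],[0,-25,0,0,0,0,10],[0,-10,0,0,0,0,10],[0,0,0,0,0,0,10]]'; python3 go.py 513.8 -100.1 60 3.1
```

```text
rotvec deg (tool) [ 0.04 -0.09 -5.29]
shift now-axes [ -42.2 -385.    -1.5] target-axes [  -6.5 -387.3   -1.2] dist 387.3
time: 8.57
ee_pos: [0.5223, -0.0222, 0.1432]
tool_rot: [-0.002, -0.027, 1.0, 0.0]
contact_force: [1.5, 1.2, -3.1]
finger_gap: 0.0184
finger_force: 59.0
time: 8.9
ee_pos: [0.5265, -0.0962, 0.1433]
tool_rot: [-0.002, -0.025, 1.0, 0.0]
contact_force: [-0.1, -0.0, -3.1]
finger_gap: 0.0183
finger_force: 59.1
t 8.9 grasp pt [526.5 -96.2 140.3] gap 18.3 F [-0.1 -0.  -3.1] ff 59.1
rotvec deg (tool) [ 0.01 -0.25 -0.18]
shift now-axes [12.5 -3.2 80.3] target-axes [12.8 -3.2 80.3] dist 81.3
```

```bash
python3 -m jog '[[6.5,-2,15,0,0,0,10],[6,-2,25,0,0,0,10],[0,0,25,0,0,0,10],[0,0,15,0,0,0,10],[0,0,0,0,0,0,10],[0,0,0,0,0,0,10]]'
python3 - <<'E'
from m import *
c=shot('top');d=shot('side')
a=cv2.resize(cv2.cvtColor(c['img'],4)[190:290,280:420],None,fx=3,fy=3,interpolation=cv2.INTER_CUBIC)
b=cv2.resize(cv2.cvtColor(d['img'],4)[140:240,270:390],None,fx=3,fy=3,interpolation=cv2.INTER_CUBIC)
cv2.imwrite('pics/v4.png',np.hstack([a,b]))
for n,c in(('top',c),('side',d)):
    P=cloud(c); m=(P[...,2]>.068)&(P[...,2]<.11)&(abs(P[...,0]-.515)<.11)&(abs(P[...,1]+.1)<.03)&(c['img'].min(2)>70)
    q=P[m]; print(n,len(q),(q.min(0)*1000).round(),(q.max(0)*1000).round(),(np.median(q,axis=0)*1000).round(1))
E
python3 go.py 513.8 -100.1 60 3.1
```

```text
time: 9.4
ee_pos: [0.5145, -0.0983, 0.0646]
tool_rot: [-0.002, -0.028, 1.0, -0.0]
contact_force: [0.6, 0.2, -3.1]
finger_gap: 0.0181
finger_force: 59.1
top 92 [ 436. -116.   85.] [595. -83. 102.] [450.1 -98.6  95.3]
side 472 [ 437. -113.   70.] [596. -72. 105.] [500.4 -90.9  92.5]
t 9.5 grasp pt [516.1 -98.5  64.1] gap 18.2 F [-0.  -1.5 -1.6] ff 59.1
rotvec deg (tool) [-0.02  0.08  0.06]
shift now-axes [ 2.4 -1.4  4.1] target-axes [ 2.4 -1.4  4.1] dist 5.0
```

View pics/v4.png

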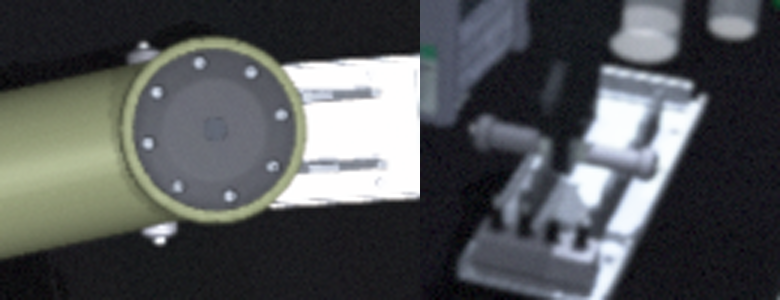

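The column hangs level above the first seat beside the manifold (side crop ≈ (560,150)), its nuts equally far out in the top view.

```bash
python3 -m jog '[[1,-1,12,0,0,0,10],[1,-0.5,12,0,0,0,10],[0,0,7,0,0,0,10],[0,0,4,0,0,0,10],[0,0,2,0,0,0,10],[0,0,0,0,0,0,10]]'; python3 go.py 513.8 -100.1 23 3.1
```

```text
time: 10.0
ee_pos: [0.5132, -0.1008, 0.0285]
tool_rot: [-0.001, -0.027, 1.0, -0.0]
contact_force: [-1.1, -0.3, -3.0]
finger_gap: 0.0179
finger_force: 59.1
t 10.0 grasp pt [ 513.2 -100.8   25.5] gap 17.9 F [-1.1 -0.3 -3. ] ff 59.1
rotvec deg (tool) [-0.01 -0.06  0.  ]
shift now-axes [-0.7  0.6  2.5] target-axes [-0.7  0.6  2.5] dist 2.6
```

Release gently, then rise.

```bash
python3 -m jog '[[0,0,1.5,0,0,0,10],[0,0,1,0,0,0,10],[0,0,0,0,0,0,22],[0,0,0,0,0,0,30],[0,0,0,0,0,0,40],[0,0,0,0,0,0,40],[0,0,0,0,0,0,40],[0,0,-15,0,0,0,40],[0,0,-35,0,0,0,40],[0,0,-35,0,0,0,40],[0,0,-30,0,0,0,40]]'; python3 go.py 486.4 229.3 140 -2.2
```

```text
time: 10.92
ee_pos: [0.5136, -0.1009, 0.1441]
tool_rot: [0.001, -0.027, 1.0, -0.0]
contact_force: [1.4, 0.5, 0.4]
finger_gap: 0.0399
finger_force: 0.0
t 10.92 grasp pt [ 513.6 -100.9  141.1] gap 39.9 F [1.4 0.5 0.4] ff 0.0
rotvec deg (tool) [-0.03  0.07  5.31]
shift now-axes [  9.2 331.2   0.9] target-axes [ 39.9 328.9   1.1] dist 331.3
```

```bash
python3 -m jog '[[0,0,0,0,0,2.65,40],[0,0,0,0,0,2.65,40],[4,36,0,0,0,0,40],[4,39,0,0,0,0,40],[4,39,0,0,0,0,40],[4,39,0,0,0,0,40],[4,39,0,0,0,0,40],[4,39,0,0,0,0,40],[5,39,0,0,0,0,40],[5,39,0,0,0,0,40],[5,20,0,0,0,0,40],[0,0,0,0,0,0,40]]'; python3 go.py 486.4 229.3 20 -2.2
python3 - <<'E'
from m import *
for n in('side','top'):
    c=shot(n)
    for o in comps(c,-.13,-.05,zmin=.05,amin=30): print(n,*o)
E
```

```text
time: 11.92
ee_pos: [0.4862, 0.2332, 0.1413]
tool_rot: [-0.0, 0.017, 1.0, 0.0]
contact_force: [0.2, -0.8, 0.1]
finger_gap: 0.04
finger_force: 0.0
t 11.92 grasp pt [486.2 233.2 138.3] gap 40.0 F [ 0.2 -0.8  0.1] ff 0.0
rotvec deg (tool) [ 0.02 -0.03  0.24]
shift now-axes [ -0.4  -3.9 118.2] target-axes [ -0.4  -3.9 118.3] dist 118.3
side [322. 202.] 311 mean [502.9 -96.8  54.9] rect [ 507.7 -107.1] size [141.2  42.2] ang 2.39 z [55.1 58.2]
top [330. 238.] 494 mean [ 513.5 -101.8   55.5] rect [ 514.3 -102.5] size [157.5  27.5] ang 3.06 z [55.4 59.2]
```

```bash
python3 -m jog '[[0,-4,15,0,0,0,40],[0,0,30,0,0,0,40],[0,0,30,0,0,0,40],[0,0,22,0,0,0,40],[0,0,12,0,0,0,40],[0,0,8,0,0,0,40],[0,0,0,0,0,0,40],[0,0,0,0,0,0,40]]'; python3 -m jog '[[0,0,0,0,0,0,25],[0,0,0,0,0,0,12],[0,0,0,0,0,0,5],[0,0,0,0,0,0,5],[0,0,0,0,0,0,5],[0,0,0,0,0,0,5],[0,0,0,0,0,0,5]]'; python3 go.py 486.4 229.3 20 -2.2
```

```text
time: 12.68
ee_pos: [0.4877, 0.2256, 0.0258]
tool_rot: [0.001, 0.019, 1.0, 0.0]
contact_force: [0.3, -0.1, -0.2]
finger_gap: 0.04
finger_force: 0.0
time: 13.27
ee_pos: [0.4884, 0.229, 0.0272]
tool_rot: [0.002, 0.018, 1.0, 0.003]
contact_force: [-0.6, 8.3, 1.5]
finger_gap: 0.0094
finger_force: 58.5
t 13.27 grasp pt [488.5 229.   24.2] gap 9.4 F [-0.6  8.3  1.5] ff 58.5
rotvec deg (tool) [0.4  0.26 0.09]
shift now-axes [2.1 0.2 4.2] target-axes [2.1 0.2 4.2] dist 4.7
```

```bash
python3 -m jog '[[0,0,-8,0,0,0,5],[0,0,-15,0,0,0,5],[0,0,-25,0,0,0,5],[0,0,-30,0,0,0,5],[0,0,-32,0,0,0,5],[0,0,-10,0,0,0,5],[0,0,0,0,0,0,5]]'
python3 - <<'E'
from m import *
for n in('side','top'):
    c=shot(n); P=cloud(c); m=(abs(P[...,0]-.487)<.13)&(abs(P[...,1]-.229)<.025)&(P[...,2]>.08)&(P[...,2]<.2)&(c['img'].min(2)>90)
    q=P[m]; print(len(q), q.min(0),q.max(0), np.median(q,axis=0))
E
python3 go.py 516.8 -156 140 3.1
```

```text
time: 13.85
ee_pos: [0.4885, 0.2265, 0.1495]
tool_rot: [0.003, 0.019, 1.0, 0.002]
contact_force: [0.8, -0.3, -1.6]
finger_gap: 0.0092
finger_force: 58.5
283 [0.40700567 0.22156153 0.15962579] [0.56700523 0.24017014 0.17851715] [0.47082189 0.22968122 0.16900808]
221 [0.40668282 0.21508142 0.15915197] [0.56393699 0.23290846 0.17118696] [0.50719564 0.22390117 0.16611489]
t 13.95 grasp pt [486.8 225.7 141.8] gap 9.4 F [ 0.2 -0.1 -2.5] ff 58.5
rotvec deg (tool) [ 0.05 -0.   -5.3 ]
shift now-axes [ -44.7 -380.3    1.4] target-axes [  -9.4 -382.8    1.8] dist 382.9
```

```bash
python3 -m jog '[[0,0,0,0,0,-2.65,5],[0,0,0,0,0,-2.65,5],[-1,-36,0,0,0,0,5],[-1,-40,0,0,0,0,5],[-1,-40,0,0,0,0,5],[-1,-40,0,0,0,0,5],[-1,-40,0,0,0,0,5],[-1,-40,0,0,0,0,5],[-1,-40,0,0,0,0,5],[-1,-40,0,0,0,0,5],[-1,-40,0,0,0,0,5],[0,-20,0,0,0,0,5]]';python3 -m jog '[[0,-6,15,0,0,0,5],[0,0,25,0,0,0,5],[0,0,25,0,0,0,5],[0,0,12,0,0,0,5],[0,0,0,0,0,0,5],[0,0,0,0,0,0,5]]'; python3 go.py 516.8 -156.5 24 3.1
```

```text
time: 14.95
ee_pos: [0.515, -0.1529, 0.1426]
tool_rot: [-0.002, -0.026, 1.0, -0.0]
contact_force: [-0.5, 0.6, -1.0]
finger_gap: 0.0092
finger_force: 58.7
time: 15.45
ee_pos: [0.5161, -0.1554, 0.0671]
tool_rot: [-0.001, -0.027, 1.0, -0.0]
contact_force: [-0.6, 0.7, 0.0]
finger_gap: 0.0093
finger_force: 58.7
t 15.45 grasp pt [ 516.1 -155.4   64.1] gap 9.3 F [-0.6  0.7  0. ] ff 58.7
rotvec deg (tool) [-0.03 -0.13  0.03]
shift now-axes [-0.8 -1.1 40.1] target-axes [-0.7 -1.1 40.1] dist 40.1
```

```bash
python3 -m jog '[[-0.5,-1,12,0,0,0,5],[0,0,12,0,0,0,5],[0,0,8,0,0,0,5],[0,0,6,0,0,0,5],[0,0,2,0,0,0,5],[0,0,0,0,0,0,5]]'; python3 go.py 516.8 -156.5 23 3.1;  python3 -m jog '[[0,0,0,0,0,0,12],[0,0,0,0,0,0,18],[0,0,0,0,0,0,28],[0,0,0,0,0,0,40],[0,0,0,0,0,0,40],[0,0,0,0,0,0,40],[0,0,-15,0,0,0,40],[0,0,-35,0,0,0,40],[0,0,-35,0,0,0,40],[0,0,-30,0,0,0,40]]'; python3 go.py 481.3 173.5 140 -2.2
```

```text
time: 15.95
ee_pos: [0.517, -0.1566, 0.0274]
tool_rot: [-0.0, -0.027, 1.0, -0.0]
contact_force: [-0.1, -0.8, -0.5]
finger_gap: 0.0094
finger_force: 58.8
t 15.95 grasp pt [ 517.  -156.6   24.4] gap 9.4 F [-0.1 -0.8 -0.5] ff 58.8
rotvec deg (tool) [-0.03 -0.03  0.01]
shift now-axes [0.2 0.1 1.4] target-axes [0.2 0.1 1.4] dist 1.4
time: 16.78
ee_pos: [0.5173, -0.1565, 0.1449]
tool_rot: [0.0, -0.027, 1.0, -0.0]
contact_force: [1.0, -0.3, 0.4]
finger_gap: 0.0397
finger_force: 0.0
t 16.78 grasp pt [ 517.3 -156.5  141.9] gap 39.7 F [ 1.  -0.3  0.4] ff 0.0
rotvec deg (tool) [-0.03  0.05  5.32]
shift now-axes [ 18.  331.5   1.7] target-axes [ 48.6 328.4   1.9] dist 332.0
```

```bash
python3 -m jog '[[0,0,0,0,0,2.65,40],[0,0,0,0,0,2.65,40],[5,36,0,0,0,0,40],[5,39,0,0,0,0,40],[5,39,0,0,0,0,40],[5,39,0,0,0,0,40],[5,39,0,0,0,0,40],[5,39,0,0,0,0,40],[5,39,0,0,0,0,40],[5,39,0,0,0,0,40],[5,20,0,0,0,0,40],[3,0,0,0,0,0,40]]'; python3 go.py 481.3 173.5 23 -2.2
python3 - <<'E'
from m import *
for n in('side','top'):
    c=shot(n)
    for o in comps(c,-.18,-.05,zmin=.043,amin=60): print(n,*o)
    for o in comps(c,.15,.2,zmin=.043,amin=60): print(n,*o)
E
```

```text
time: 17.78
ee_pos: [0.4811, 0.1777, 0.1423]
tool_rot: [-0.0, 0.017, 1.0, 0.0]
contact_force: [-0.4, -0.2, -0.1]
finger_gap: 0.0403
finger_force: 0.0
t 17.78 grasp pt [481.1 177.7 139.3] gap 40.3 F [-0.4 -0.2 -0.1] ff 0.0
rotvec deg (tool) [ 0.02 -0.03  0.23]
shift now-axes [ -0.4  -4.3 116.3] target-axes [ -0.4  -4.2 116.3] dist 116.3
side [327. 201.] 581 mean [ 496.8 -113.6   50.4] rect [ 498.9 -125.4] size [127.4 110.9] ang -13.69 z [49.9 56.9]
side [288. 273.] 338 mean [476.9 177.9  46.8] rect [480.5 181. ] size [127.7  42.1] ang 0.02 z [46.5 49.9]
top [331. 238.] 656 mean [ 513.4 -104.6   53.8] rect [ 514.8 -111.8] size [158.1  70.4] ang 2.78 z [54.4 58.7]
top [352. 237.] 272 mean [ 513.9 -157.7   46.4] rect [ 514.8 -157.9] size [155.6  15.3] ang 3.21 z [46.2 49.2]
top [221. 269.] 87 mean [439.7 174.   46.6] rect [438.9 176.1] size [44.6 18.8] ang 0.7 z [46.3 49.5]
top [222. 237.] 95 mean [520.6 170.5  46.4] rect [518.4 171.3] size [53.1 15.2] ang -0.5 z [46.1 50.1]
```

```bash
python3 -m jog '[[0,-2,15,0,0,0,40],[0,0,30,0,0,0,40],[0,0,30,0,0,0,40],[0,0,20,0,0,0,40],[0,0,12,0,0,0,40],[0,0,8,0,0,0,40],[0,0,0,0,0,0,40],[0,0,0,0,0,0,40]]'; python3 -m jog '[[0,0,0,0,0,0,25],[0,0,0,0,0,0,12],[0,0,0,0,0,0,5],[0,0,0,0,0,0,5],[0,0,0,0,0,0,5],[0,0,0,0,0,0,5],[0,0,0,0,0,0,5]]'; python3 go.py 481.3 173.5 20 -2.2; python3 -m jog '[[0,0,-8,0,0,0,5],[0,0,-15,0,0,0,5],[0,0,-25,0,0,0,5],[0,0,-30,0,0,0,5],[0,0,-32,0,0,0,5],[0,0,-10,0,0,0,5],[0,0,0,0,0,0,5]]'
python3 - <<'E'
from m import *
for n in('side','top'):
    c=shot(n); P=cloud(c); m=(abs(P[...,0]-.487)<.13)&(abs(P[...,1]-.173)<.025)&(P[...,2]>.08)&(P[...,2]<.2)&(c['img'].min(2)>90)
    q=P[m]; print(len(q), q.min(0),q.max(0), np.median(q,axis=0))
E
python3 go.py 519.8 -212.3 140 3.1
```

```text
time: 18.55
ee_pos: [0.4824, 0.1721, 0.0287]
tool_rot: [0.001, 0.019, 1.0, 0.0]
contact_force: [0.2, -0.2, 0.8]
finger_gap: 0.0402
finger_force: 0.0
time: 19.13
ee_pos: [0.4827, 0.1735, 0.0291]
tool_rot: [0.001, 0.019, 1.0, 0.001]
contact_force: [-0.2, 5.5, 6.0]
finger_gap: 0.0091
finger_force: 58.8
t 19.13 grasp pt [482.7 173.5  26.1] gap 9.1 F [-0.2  5.5  6. ] ff 58.8
rotvec deg (tool) [0.14 0.15 0.05]
shift now-axes [ 1.4 -0.1  6.1] target-axes [ 1.4 -0.1  6.1] dist 6.3
time: 19.72
ee_pos: [0.4827, 0.1724, 0.1509]
tool_rot: [0.002, 0.019, 1.0, 0.001]
contact_force: [0.4, 0.0, -1.8]
finger_gap: 0.0093
finger_force: 58.5
225 [0.41657717 0.15845483 0.15412107] [0.54668558 0.19142137 0.19967977] [0.46870203 0.17561964 0.1677553 ]
129 [0.41715312 0.16248294 0.15859063] [0.54500362 0.179467   0.17113432] [0.51317806 0.1695609  0.16605299]
t 19.82 grasp pt [481.  171.9 143.3] gap 9.5 F [-0.1 -0.2 -2.1] ff 58.5
rotvec deg (tool) [-0.04 -0.12 -5.31]
shift now-axes [ -53.6 -382.4    3.5] target-axes [ -18.  -385.7    3.3] dist 386.2
```

```bash
python3 -m jog '[[0,0,0,0,0,-2.65,5],[0,0,0,0,0,-2.65,5],[-2,-36,0,0,0,0,5],[-2,-40,0,0,0,0,5],[-2,-40,0,0,0,0,5],[-2,-40,0,0,0,0,5],[-2,-40,0,0,0,0,5],[-2,-40,0,0,0,0,5],[-2,-40,0,0,0,0,5],[-2,-40,0,0,0,0,5],[-2,-40,0,0,0,0,5],[0,-24,0,0,0,0,5]]';python3 -m jog '[[0,-6,15,0,0,0,5],[0,0,25,0,0,0,5],[0,0,25,0,0,0,5],[0,0,12,0,0,0,5],[0,0,0,0,0,0,5],[0,0,0,0,0,0,5]]'; python3 go.py 519.8 -212.3 26 3.1
```

```text
time: 20.82
ee_pos: [0.5186, -0.2093, 0.1445]
tool_rot: [-0.003, -0.026, 1.0, 0.0]
contact_force: [0.3, 1.0, -1.8]
finger_gap: 0.0095
finger_force: 58.8
time: 21.32
ee_pos: [0.5198, -0.2122, 0.0696]
tool_rot: [-0.001, -0.027, 1.0, -0.0]
contact_force: [0.3, 0.5, -0.5]
finger_gap: 0.0094
finger_force: 58.8
t 21.32 grasp pt [ 519.8 -212.2   66.6] gap 9.4 F [ 0.3  0.5 -0.5] ff 58.8
rotvec deg (tool) [-0.01 -0.17  0.03]
shift now-axes [-0.1 -0.1 40.6] target-axes [ 0.  -0.1 40.6] dist 40.6
```

```bash
python3 -m jog '[[0,0,12,0,0,0,5],[0,0,12,0,0,0,5],[0,0,8,0,0,0,5],[0,0,6,0,0,0,5],[0,0,2,0,0,0,5],[0,0,0,0,0,0,5]]'; python3 -m jog '[[0,0,0,0,0,0,12],[0,0,0,0,0,0,18],[0,0,0,0,0,0,28],[0,0,0,0,0,0,40],[0,0,0,0,0,0,40],[0,0,0,0,0,0,40],[0,0,-15,0,0,0,40],[0,0,-35,0,0,0,40],[0,0,-35,0,0,0,40],[0,0,-30,0,0,0,40]]'; python3 go.py 484.1 117 140 -2.2
```

```text
time: 21.82
ee_pos: [0.5205, -0.2123, 0.0303]
tool_rot: [-0.0, -0.027, 1.0, -0.0]
contact_force: [-0.3, 0.5, -2.0]
finger_gap: 0.0094
finger_force: 58.9
time: 22.65
ee_pos: [0.5207, -0.2124, 0.148]
tool_rot: [0.0, -0.027, 1.0, -0.0]
contact_force: [0.9, -0.3, 0.6]
finger_gap: 0.0395
finger_force: 0.0
t 22.65 grasp pt [ 520.7 -212.4  145. ] gap 39.5 F [ 0.9 -0.3  0.6] ff 0.0
rotvec deg (tool) [-0.04  0.05  5.31]
shift now-axes [ 18.6 330.9   4.7] target-axes [ 49.2 327.8   5. ] dist 331.5
```

```bash
python3 -m jog '[[0,0,0,0,0,2.65,40],[0,0,0,0,0,2.65,40],[5,36,0,0,0,0,40],[5,39,0,0,0,0,40],[5,39,0,0,0,0,40],[5,39,0,0,0,0,40],[5,39,0,0,0,0,40],[5,39,0,0,0,0,40],[5,39,0,0,0,0,40],[5,39,0,0,0,0,40],[5,18,0,0,0,0,40],[4,0,0,0,0,0,40]]'; python3 go.py 484.1 117 23 -2.2
python3 - <<'E'
from m import *
for n in('side','top'):
    c=shot(n)
    for o in comps(c,-.235,-.05,zmin=.043,amin=60): print(n,*o)
E
```

```text
time: 23.65
ee_pos: [0.4836, 0.1198, 0.1454]
tool_rot: [-0.0, 0.017, 1.0, 0.0]
contact_force: [0.2, 0.1, -0.6]
finger_gap: 0.0399
finger_force: 0.0
t 23.65 grasp pt [483.6 119.8 142.4] gap 39.9 F [ 0.2  0.1 -0.6] ff 0.0
rotvec deg (tool) [ 0.04 -0.01  0.24]
shift now-axes [ -0.6  -2.9 119.4] target-axes [ -0.6  -2.8 119.4] dist 119.5
side [331. 197.] 720 mean [ 494.9 -139.2   49.3] rect [ 495.2 -157.6] size [170.9 115.4] ang -70.4 z [48.3 56.4]
top [331. 238.] 655 mean [ 513.7 -104.7   53.9] rect [ 514.8 -114.1] size [157.6  72.7] ang 3.13 z [54.2 58.7]
top [352. 237.] 272 mean [ 515.1 -157.7   46.6] rect [ 516.  -157.6] size [158.1  15.6] ang 3.07 z [46.4 49.7]
top [375. 236.] 247 mean [ 516.1 -214.7   46.5] rect [ 520.2 -219.3] size [127.7  28.1] ang 3.94 z [46.4 49.7]
```

```bash
python3 -m jog '[[0,0,15,0,0,0,40],[0,0,30,0,0,0,40],[0,0,30,0,0,0,40],[0,0,22,0,0,0,40],[0,0,12,0,0,0,40],[0,0,9,0,0,0,40],[0,0,0,0,0,0,40],[0,0,0,0,0,0,40]]'; python3 -m jog '[[0,0,0,0,0,0,25],[0,0,0,0,0,0,12],[0,0,0,0,0,0,5],[0,0,0,0,0,0,5],[0,0,0,0,0,0,5],[0,0,0,0,0,0,5],[0,0,0,0,0,0,5]]'; python3 go.py 484.1 117 20 -2.2; python3 -m jog '[[0,0,-8,0,0,0,5],[0,0,-15,0,0,0,5],[0,0,-25,0,0,0,5],[0,0,-30,0,0,0,5],[0,0,-32,0,0,0,5],[0,0,-10,0,0,0,5],[0,0,0,0,0,0,5]]'
python3 - <<'E'
from m import *
for n in('side','top'):
    c=shot(n); P=cloud(c); m=(abs(P[...,0]-.487)<.13)&(abs(P[...,1]-.117)<.025)&(P[...,2]>.08)&(P[...,2]<.2)&(c['img'].min(2)>90)
    q=P[m]; print(len(q), q.min(0),q.max(0), np.median(q,axis=0))
E
python3 go.py 522.8 -268.2 140 3.1
```

```text
time: 24.42
ee_pos: [0.4849, 0.1163, 0.0286]
tool_rot: [0.001, 0.019, 1.0, 0.0]
contact_force: [0.6, -0.3, 1.1]
finger_gap: 0.0399
finger_force: 0.0
time: 25.0
ee_pos: [0.4851, 0.1174, 0.0291]
tool_rot: [0.001, 0.019, 1.0, 0.001]
contact_force: [-0.9, 3.2, 5.8]
finger_gap: 0.0092
finger_force: 58.8
t 25.0 grasp pt [485.1 117.4  26.1] gap 9.2 F [-0.9  3.2  5.8] ff 58.8
rotvec deg (tool) [0.11 0.15 0.05]
shift now-axes [ 1.  -0.5  6.1] target-axes [ 1.  -0.5  6.1] dist 6.2
time: 25.58
ee_pos: [0.4853, 0.1166, 0.1512]
tool_rot: [0.002, 0.019, 1.0, 0.001]
contact_force: [-0.7, -0.0, -1.9]
finger_gap: 0.0094
finger_force: 58.5
420 [0.38521982 0.10361312 0.1546286 ] [0.58338797 0.13169847 0.19961411] [0.46303395 0.12068459 0.16731191]
240 [0.38570129 0.10430738 0.15937865] [0.58249626 0.12585034 0.17238199] [0.52810946 0.11456139 0.16547888]
t 25.68 grasp pt [483.6 116.3 143.8] gap 9.5 F [ 0.1  0.7 -2.2] ff 58.5
rotvec deg (tool) [-0.   -0.09 -5.31]
shift now-axes [ -54.  -382.7    3.7] target-axes [ -18.3 -386.1    3.8] dist 386.5
```

```bash
python3 - <<'E'
from m import *
for n in('side','top'):
    P=cloud(dict(np.load(n+'0.npz'))); m=(P[...,2]>.1)&(P[...,2]<.6)&(P[...,1]<-.1)&(P[...,1]>-.6)&(P[...,0]>.45)
    q=P[m]; 
    for y in np.arange(-.6,-.1,.1):
        k=q[(q[:,1]>y)&(q[:,1]<=y+.1)]; 
        if len(k): print(n,round(y,1),np.percentile(k[:,0],[0,1,5]).round(3))
E
python3 -m jog '[[0,0,0,0,0,-2.65,5],[0,0,0,0,0,-2.65,5],[-2,-36,0,0,0,0,5],[-2,-40,0,0,0,0,5],[-2,-40,0,0,0,0,5],[-2,-40,0,0,0,0,5],[-2,-40,0,0,0,0,5]]'
```

```text
side -0.6 [0.552 0.562 0.646]
side -0.5 [0.641 0.644 0.66 ]
side -0.4 [0.66  0.662 0.663]
side -0.3 [0.662 0.666 0.669]
side -0.2 [0.671 1.056 1.057]
top -0.6 [0.551 0.555 0.669]
top -0.5 [0.644 0.663 0.669]
top -0.4 [0.66  0.662 0.665]
top -0.3 [0.663 0.665 0.668]
top -0.2 [1.057 1.057 1.058]
time: 26.27
ee_pos: [0.5035, -0.0805, 0.1454]
tool_rot: [-0.002, -0.027, 1.0, -0.0]
contact_force: [0.5, 0.2, -0.2]
finger_gap: 0.0096
finger_force: 58.7
```

```bash
python3 -m jog '[[-2,-40,0,0,0,0,5],[-2,-40,0,0,0,0,5],[-2,-40,0,0,0,0,5],[-2,-36,0,0,0,0,5],[0,-22,0,0,0,0,5],[0,-6,0,0,0,0,5],[0,0,15,0,0,0,5],[0,0,25,0,0,0,5],[0,0,25,0,0,0,5],[0,0,12,0,0,0,5],[0,0,0,0,0,0,5],[0,0,0,0,0,0,5]]'; python3 go.py 522.8 -268.2 26 3.1
```

```text
time: 27.27
ee_pos: [0.5222, -0.2617, 0.07]
tool_rot: [-0.001, -0.027, 1.0, -0.0]
contact_force: [-0.4, -0.3, 0.1]
finger_gap: 0.0092
finger_force: 58.7
t 27.27 grasp pt [ 522.2 -261.7   67. ] gap 9.2 F [-0.4 -0.3  0.1] ff 58.7
rotvec deg (tool) [ 0.   -0.13  0.04]
shift now-axes [-0.3 -6.5 41. ] target-axes [-0.2 -6.5 41. ] dist 41.5
```

```bash
python3 -m jog '[[0,-6.5,5,0,0,0,5],[0,0,12,0,0,0,5],[0,0,10,0,0,0,5],[0,0,7,0,0,0,5],[0,0,4,0,0,0,5],[0,0,2,0,0,0,5],[0,0,0,0,0,0,5]]'; python3 -m jog '[[0,0,0,0,0,0,12],[0,0,0,0,0,0,18],[0,0,0,0,0,0,28],[0,0,0,0,0,0,40],[0,0,0,0,0,0,40],[0,0,0,0,0,0,40],[0,0,-15,0,0,0,40],[0,0,-35,0,0,0,40],[0,0,-35,0,0,0,40],[0,0,-30,0,0,0,40]]'; python3 -m jog '[[0,36,-10,0,0,0,40],[0,40,-5,0,0,0,40],[0,40,0,0,0,0,40],[0,40,0,0,0,0,40],[0,40,0,0,0,0,40],[0,40,0,0,0,0,40],[0,40,0,0,0,0,40],[0,40,0,0,0,0,40],[0,40,0,0,0,0,40],[0,20,0,0,0,0,40],[0,0,0,0,0,0,40],[0,0,0,0,0,0,40]]'
python3 - <<'E'
from m import *
for n in('side','top'):
    c=shot(n,n+'9.png')
    for o in comps(c,-.33,-.05,zmin=.043,amin=60): print(n,*o)
im=cv2.imread('pics/top9.png');a=cv2.resize(im[190:290,280:440],None,fx=2.5,fy=2.5,interpolation=cv2.INTER_CUBIC)
b=cv2.resize(cv2.imread('pics/side9.png')[140:240,270:390],None,fx=2.5,fy=2.5,interpolation=cv2.INTER_CUBIC)
cv2.imwrite('pics/v9.png',np.hstack([a,b]))
E
```

```text
time: 27.85
ee_pos: [0.5229, -0.2686, 0.0302]
tool_rot: [-0.0, -0.027, 1.0, -0.0]
contact_force: [0.4, -0.5, -1.0]
finger_gap: 0.0095
finger_force: 58.7
time: 28.68
ee_pos: [0.5231, -0.2687, 0.148]
tool_rot: [0.0, -0.027, 1.0, -0.0]
contact_force: [1.6, -0.7, 1.5]
finger_gap: 0.04
finger_force: 0.0
time: 29.68
ee_pos: [0.5025, 0.108, 0.1606]
tool_rot: [-0.0, -0.028, 1.0, -0.0]
contact_force: [0.4, -0.5, -0.9]
finger_gap: 0.0399
finger_force: 0.0
side [329. 192.] 1076 mean [ 508.2 -162.4   48.8] rect [ 512.3 -182.9] size [220.  181.3] ang -82.36 z [47.7 56.1]
top [338. 237.] 945 mean [ 514.2 -120.9   51.6] rect [ 514.5 -121.2] size [159.8  89.6] ang 3.61 z [51.5 58. ]
top [375. 235.] 333 mean [ 519.5 -213.7   47. ] rect [ 519.5 -214.8] size [116.9  61. ] ang -10.27 z [46.8 50.3]
top [398. 233.] 361 mean [ 523.9 -270.4   46.3] rect [ 522.4 -278.3] size [197.7  33.7] ang 2.69 z [46.1 49.3]
```

View pics/v9.png

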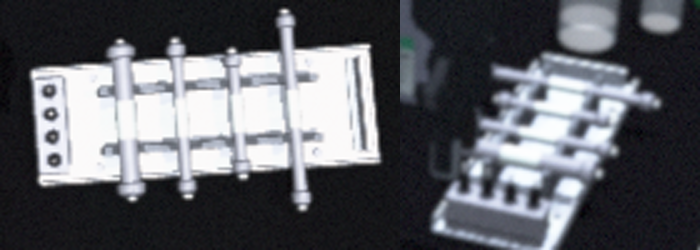

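All four columns lie in order from the manifold (top crop x ≈ 125, 180, 235, 292: wide, medium, short, long). They are centred across both plates with the gripper clear, so I hand the job in.

```bash
python3 -c "
from bench import manip; print(manip.close_job())"
```

```text
the job is handed in; nothing more can be done
None
```

The four columns lie in the carrier in rack order from the manifold (wide, medium, short, long), released and centred in the final camera views. The job was handed in at about 30 s; the hand-in returned no verdict.

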